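# Yellow suction-handle sleeve onto its rinse dock

### The arm

A 6-joint arm with a two-finger parallel gripper is mounted at the origin on the work surface. World frame = base frame: x ahead of the robot, y to its left, z up, the work surface at z = 0. Lengths are in mm, angles in rad, forces in N, time in s.
With the tool pointing down it reaches from about 350 to 875 mm from the base axis. Payload 4.2 kg.
Tool frame: the origin (TCP) lies midway between the tips of the shut fingers; the grasp point (between the pads) lies arm.grip_depth behind it (arm.grip_depth is the distance from the TCP to the grasp point, in mm); z points along the fingers, y is the direction in which the jaws open and shut (so a half turn about z gives the same grasp; the last joint's range is limited). The gripper opens to 85 mm and grips with 20 to 120 N. Pads are 22 mm wide; open, the fingers measure 114 mm over their backs; the gripper's body (76 mm by 85 mm) begins 54 mm behind the grasp point. The pads swing forward as they close: fully open they stand 13 mm farther back than shut.
Start: joints at [-0.91, 0.385, 0.008, 0, -1.194, -0.259], TCP at [244.435, -575.196, 231.312] pointing down, gripper open.
Joint ranges: [-3.14, 3.14], [-1.21, 2.06], [-1.07, 1.41], [-3.16, 2.05], [-2.99, -0.16], [-3.1, 3.1]. Speed limits (rad/s): [2.79, 2.79, 3.14, 3.14, 3.14, 3.14].

### API

Orientations are given as a unit quaternion [x, y, z, w].
In Python, from bench import arm gives the robot as it stands.
- The arm moves only by the tool play_rows, never from a script. Its argument "motion" is one flat list of numbers, 7 for each row, row after row: the opening in per cent of the stroke, from 0 (shut) to 100 (fully open), then the shift along the world's x, y, z in cm, then the turn, a rotation vector about the world's x, y, z in degrees. A call has 1 to 5 rows; each row is the pose to reach, as a shift and turn from the pose commanded when the call began; what a row does not reach only later rows make up. A row lasts 1/8 s, in which the tool goes at most 62.5 mm and 10.7 degrees, less where a joint would pass 70% of its speed; a pose out of reach is approached as far as the arm can. A call with a gripper value outside its range is refused whole. The fingers move at their own pace and stop on an object; the grip force is fixed at half the most. Time passes only in rows, so rows that repeat a pose let the fingers close. It gives the time, the measured TCP pose, the force and the opening at its end, in the units of the state.
- arm.read_state(): the state, without advancing time (a new reading comes with each control period).
- arm.get_image(name): name is "side" or "top"; returns (picture, depth): 480x640x3 uint8, red, green, blue; 480x640 float32, mm along the optical axis (not along the pixel's ray), 0 where there is no reading.
- arm.camera_info(name): a dict with "fovy" (degrees; the focal length in pixels is half the picture's height over the tangent of half this angle, whatever the lens; pixels are square), "cx", "cy" (the principal point, pixels), "k1" (the pictures are not rectified: a ray, as slopes to the right and down, at radius r is drawn at 1 + k1 r^2 times it, then the intrinsics apply), "R" (3x3) and "t" (3): a world point X has camera coordinates R X + t. Camera axes: x right, y down, z forward; pixel columns grow to the right and rows downward; lengths in mm; the calibration is good to about 2 mm. A picture is of the moment at which its call begins. camera_info takes no time and is no camera call.
- arm.job_done(): hands the job in, once; it reports no verdict.
Trained networks look in the newest picture that a camera, given by its name, has taken for a name from the list of things; names that differ only in an ending like _2 or _b are one class to them, and where a whole thing is asked for, a point or a joint stands for the part that bears it (a point fixed in the world has none). Each returns a list of dicts, best first, with "confidence" (0 to 1); they miss things now and then, are a little off and sometimes report something else, mostly with a low value. They report only what shows in the picture. A call takes as long as a camera call. They do not tell look-alikes from the thing itself.
- arm.outline_of(thing, camera): "mask" (480x640 bool, what is visible of it) and "extent" ([left, top, width, height] in pixels, round what is visible of it).
- arm.place_of(thing, camera): "uv" ([column, row] in pixels: a listed point, or the origin of a listed thing).
The state is a dict: "clock": time; "joints": joint angles; "joint_vel": joint speeds; "joint_efforts": joint torques, N m; "position": TCP position; "ee_rot": TCP orientation; "contact_force": force on the tool from outside, world axes, zero at the start; "wrist_torque": the same for the moment, N m; "gripper_width": finger opening in mm.
Only numpy, scipy, OpenCV 4.12 (cv2) and the standard library are available. Lean on these libraries where they do the work, as an engineer would, in place of code of your own. Each camera call takes 0.05 s, during which the arm holds its last target.

### The job

Take the yellow suction-handle sleeve and push it down over the spigot of the rinse dock with the yellow collar, pressing the collar down until the sleeve is fully home, then let go. Leave the pink and the white sleeve standing where they are.

Things in the scene. Friction and masses are not known exactly. Their poses are not given: they have to be found in the camera images.
- yellow_sleeve_mid (a point): Yellow sleeve, the one to move. Rigid tube standing upright, open at both ends: outer diameter 34 mm, bore 26 mm, 90 mm long, either end up, about 70 g, may be gripped firmly. The point is at its centre, on its axis half-way up (45 mm above the table at the start); z is along the tube. 
- yellow_seat (a point): Point on the axis of the yellow-collared dock's upright steel spigot, 32 mm above the table: the sleeve's lower end rests here when home. z up. Fixed grey block 90x90x30 mm; spigot 19 mm thick, its top 73 mm above this point, last 20 mm tapering to 8 mm. Yellow collar, 38 mm wide, starts with its top 13 mm above this point; slides down to a stop against 6 N friction, stays down. Pink dock 140+ mm off: not used.
- pink_sleeve_mid (a point): Pink sleeve, to be left alone. Rigid tube standing upright, open at both ends: outer diameter 34 mm, bore 26 mm, 90 mm long, either end up, about 70 g, may be gripped firmly. The point is at its centre, on its axis half-way up (45 mm above the table at the start); z is along the tube. 
- white_sleeve_mid (a point): White sleeve, to be left alone. Rigid tube standing upright, open at both ends: outer diameter 34 mm, bore 26 mm, 90 mm long, either end up, about 70 g, may be gripped firmly. The point is at its centre, on its axis half-way up (45 mm above the table at the start); z is along the tube. The three sleeves stand at least 100 mm apart, centre to centre.
Not all that is in view belongs to the job. There is more than one size of the part that bears yellow_sleeve_mid; the job needs the larger.

How it is judged (in metres and radians):
At the end, for the whole second after the job is handed in: The yellow sleeve is on the yellow-collared spigot, released: its centre within 10 mm of the spigot's axis, its axis within 10 degrees of the spigot's, and its lower end within 5 mm of fully home (collar pushed down) (horizontal distance between yellow_sleeve_mid and yellow_seat below 0.01 m and z of yellow_sleeve_mid in the frame of yellow_seat between 0.035 and 0.05 m and angle between the z axis of yellow_sleeve_mid and the z axis of yellow_seat, either way round below 0.175 rad); the robot touches nothing.
It fails at once if the pink sleeve is moved more than 30 mm or knocked over (distance of pink_sleeve_mid from where it was at the start of the episode above 0.03 m).
It fails at once if the white sleeve is moved more than 30 mm or knocked over (distance of white_sleeve_mid from where it was at the start of the episode above 0.03 m).
It also fails if it takes over 40 s, if anything falls off the work surface, if the arm or the gripper's body presses on something with over 40 N, if the wrist force passes 120 N, or if a joint passes its speed limit or range.

## Working session

There is one attempt and no reset: what is moved stays moved. The work goes in short steps, Python scripts to look and compute and a tool call to move; the robot and the scene stay as the last step left them, time stands still between calls to the robot, and variables do not carry over. Pictures are saved under pics/ and viewed, and the job is handed in when it is done.

Besides the shell and the picture viewer there is one more tool, called as name(argument=value, ...) on one line, values as JSON. play_rows: Moves the arm, as the interface text tells. Its arguments: {"type":"object","properties":{"motion":{"type":"array","items":{"type":"number"}}},"required":["motion"]}

```bash
mkdir -p pics; ls; cat > h.py <<'E'
import numpy as np,cv2
from bench import arm
def K(n):
    c=arm.camera_info(n); f=240/np.tan(np.radians(c["fovy"])/2)
    return c,f,np.array([[f,0,c["cx"]],[0,f,c["cy"]],[0,0,1.]]),np.array(c["R"]),np.array(c["t"])
def ray(n,uv):
    c,f,k,R,t=K(n)
    p=cv2.undistortPoints(np.array([[uv]],float),k,np.array([c["k1"],0,0,0,0.]))[0,0]
    return -R.T@t, R.T@np.array([p[0],p[1],1])
def at_z(n,uv,z):
    o,d=ray(n,uv); return o+d*(z-o[2])/d[2]
def proj(n,X):
    c,f,k,R,t=K(n)
    return cv2.projectPoints(np.array([X],float),cv2.Rodrigues(R)[0],t,k,np.array([c["k1"],0,0,0,0.]))[0][0,0]
def cloud(n,depth,mask):
    c,f,k,R,t=K(n)
    v,u=np.nonzero(mask&(depth>0))
    p=cv2.undistortPoints(np.stack([u,v],1)[:,None].astype(float),k,np.array([c["k1"],0,0,0,0.]))[:,0]
    d=depth[v,u][:,None]
    return (np.hstack([p*d,d])-t)@R
E
python3 - <<'E'
from h import *
for n in("side","top"):
    im,d=arm.get_image(n); cv2.imwrite(f"pics/{n}0.png",im[:,:,::-1]); np.save(f"{n}0.npy",d)
    print(n,arm.camera_info(n))
    for t in("yellow_sleeve_mid","yellow_seat","pink_sleeve_mid","white_sleeve_mid"):
        print(t,[(np.round(r["uv"]),round(r["confidence"],2)) for r in arm.place_of(t,n)])
s=arm.read_state(); print(s["position"],s["ee_rot"],s["clock"],arm.grip_depth)
E
```

```text
pics
side {'fovy': 47.71733516587946, 'cx': 319.11566856814886, 'cy': 244.02820054993418, 'k1': -0.15806315187268763, 'R': array([[-0.77688711, -0.62962423, -0.00444413],
       [-0.40401055,  0.50389339, -0.76345722],
       [ 0.48293053, -0.5913246 , -0.64584311]]), 't': array([416.1281189 , 245.6049215 , 639.19318868])}
yellow_sleeve_mid [(array([362., 244.]), 0.81), (array([346., 282.]), 0.73)]
yellow_seat [(array([275., 294.]), 0.65)]
pink_sleeve_mid [(array([405., 209.]), 0.66)]
white_sleeve_mid [(array([428., 168.]), 0.77)]
top {'fovy': 57.798996071150285, 'cx': 320.7275711812914, 'cy': 239.60109033256825, 'k1': -0.007678380277937399, 'R': array([[ 0.01528357, -0.99981213,  0.01192106],
       [-0.98391018, -0.0171609 , -0.17783775],
       [ 0.17800891, -0.00901125, -0.98398761]]), 't': array([-11.64231279, 505.33399488, 707.64343328])}
yellow_sleeve_mid [(array([296., 269.]), 0.75), (array([343., 259.]), 0.72)]
yellow_seat [(array([248., 229.]), 0.83)]
pink_sleeve_mid [(array([410., 259.]), 0.86)]
white_sleeve_mid [(array([491., 243.]), 0.76)]
[ 244.42907762 -575.17250888  231.2804739 ] [-1.99540461e-01  9.79889587e-01  3.61453384e-05 -3.55609598e-06] 0.5 18.700000000000003
```

View pics/side0.png

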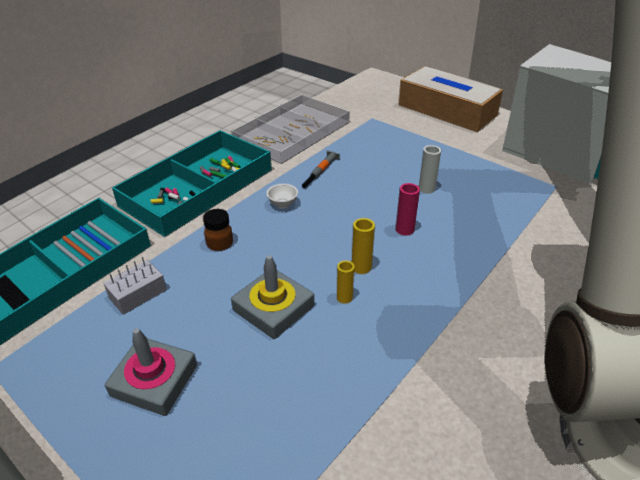

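View pics/top0.png

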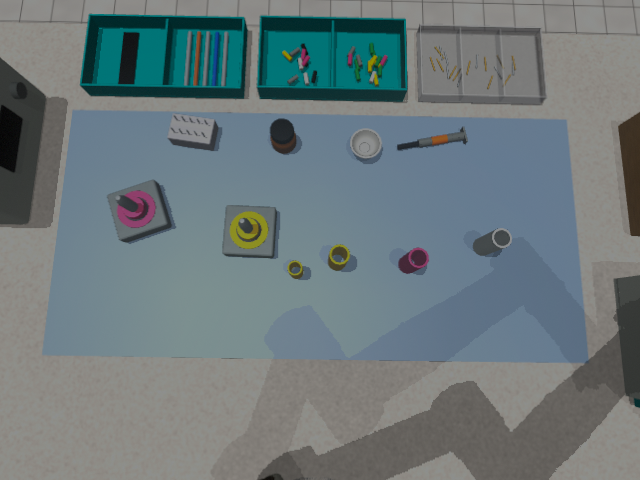

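The side view shows two yellow tubes: a large one at (362,246) and a small one at (345,282). The pink sleeve is at (407,209), the white at (430,168), the yellow dock at (272,295) and the pink dock at (150,370). In the top view the large yellow tube is at (340,257), the small one at (296,269) and the yellow dock at (248,230).
Yellow candidates: large (362,246), small (345,282), and the yellow collar (272,293). I choose the large one and will check it in a crop and measure it.

```bash
python3 - <<'E'
from h import *
for n in("side","top"):
    im=cv2.imread(f"pics/{n}0.png"); d=np.load(f"{n}0.npy")
    x0,y0=(225,200) if n=="side" else (215,190)
    cv2.imwrite(f"pics/{n}crop.png",cv2.resize(im[y0:y0+110,x0:x0+160],None,fx=5,fy=5,interpolation=cv2.INTER_CUBIC))
    for t in("yellow_sleeve_mid","pink_sleeve_mid","white_sleeve_mid"):
        for r in arm.outline_of(t,n):
            P=cloud(n,d,r["mask"]); 
            top=P[P[:,2]>np.percentile(P[:,2],95)-4]
            print(n,t,round(r["confidence"],2),r["extent"],"zmax",P[:,2].max().round(1),"top mid",((top.max(0)+top.min(0))/2).round(1),"size",np.ptp(top,0).round(1))
    for r in arm.place_of("yellow_sleeve_mid",n): print("mid",n,r["uv"],at_z(n,r["uv"],45).round(1),at_z(n,r["uv"],30).round(1))
    for r in arm.place_of("yellow_seat",n)[:1]: print("seat",n,r["uv"],at_z(n,r["uv"],32).round(1))
    m=np.zeros((480,640),bool)
    u,v=(275,294) if n=="side" else (248,229)
    m[v-60:v+60,u-60:u+60]=1
    P=cloud(n,d,m)
    for lo,hi in((24,36),(75,84),(86,100),(98,110)):
        q=P[(P[:,2]>lo)&(P[:,2]<hi)]
        if len(q): print(n,"dock",lo,hi,len(q),np.median(q,0).round(1),q.min(0).round(1),q.max(0).round(1))
E
```

```text
side yellow_sleeve_mid 0.85 [352.4, 218.5, 23.2, 56.5] zmax 91.5 top mid [473.1 -31.6  88. ] size [33.7 32.8  7. ]
side yellow_sleeve_mid 0.8 [337.1, 263.2, 18.7, 40.6] zmax 68.6 top mid [451.5  39.7  65.5] size [24.1 27.7  6.2]
side pink_sleeve_mid 0.78 [392.2, 182.4, 28.1, 53.1] zmax 91.8 top mid [ 470.1 -159.2   88.3] size [33.7 35.   6.9]
side white_sleeve_mid 0.61 [417.0, 144.7, 19.8, 47.2] zmax 90.6 top mid [ 505.3 -297.2   87.6] size [34.  36.9  6. ]
mid side [362.2, 244.5] [476.3 -35.8  45. ] [486.1 -50.7  30. ]
mid side [345.6, 281.8] [445.9  48.5  45. ] [454.9  35.9  30. ]
seat side [275.0, 294.2] [518.9 123.5  32. ]
side dock 24 36 2268 [509.7 138.   30. ] [476.5  63.2  24. ] [688.  171.9  35.8]
side dock 75 84 62 [516.8 130.7  79.8] [513.1 120.6  75. ] [528.8 134.3  83.9]
side dock 86 100 99 [518.9 129.3  91.9] [513.5 120.1  86.1] [529.3 133.4  99.8]
side dock 98 110 46 [520.9 126.5 102.3] [517.2 120.4  98. ] [526.4 130.9 105.2]
top yellow_sleeve_mid 0.81 [326.6, 247.5, 24.4, 25.8] zmax 93.5 top mid [474.4 -32.9  90.5] size [33.  32.6  6. ]
top yellow_sleeve_mid 0.68 [397
[... 331 characters left out ...]
mid 0.64 [394.6, 245.9, 31.5, 27.5] zmax 92.9 top mid [ 470.8 -161.1   89.9] size [31.4 33.1  5.9]
top white_sleeve_mid 0.74 [477.0, 230.1, 36.4, 27.5] zmax 93.2 top mid [ 506.  -299.2   90. ] size [32.3 33.9  6.5]
mid top [295.9, 269.1] [453.5  38.3  45. ] [455.2  39.   30. ]
mid top [342.6, 258.6] [473.  -41.5  45. ] [475.  -42.4  30. ]
seat top [248.3, 228.6] [525.4 124.9  32. ]
top dock 24 36 2133 [518.9 121.6  30.3] [441.2  28.2  24.1] [569.7 171.1  35.8]
top dock 75 84 14 [516.3 120.   80.1] [514.6 115.8  75.5] [529.  128.8  83.2]
top dock 86 100 62 [519.8 121.1  91.8] [515.1 116.5  86.1] [531.9 133.4  99.9]
top dock 98 110 41 [522.7 123.9 103.9] [518.3 119.8  98. ] [529.3 129.3 106.7]
```

View pics/sidecrop.png

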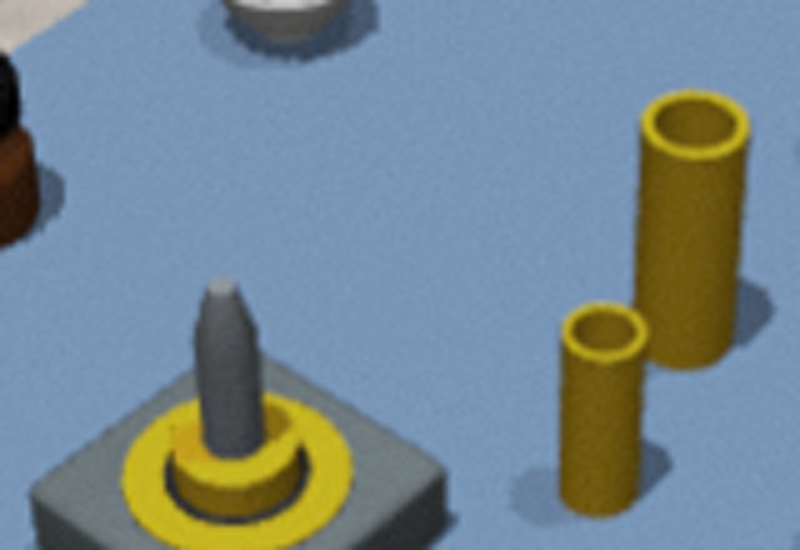

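The crop confirms it. The large yellow tube (90 mm high, 34 mm wide) stands at about (473.5,-32.3). The small one (68 mm high) stands 75 mm away at (452,40). The spigot is at about (523,125). I'll turn the jaws 48° so they clear the small tube.

play_rows(motion=[100, 4.8, 11.5, 0, 0, 0, 10, 100, 9.6, 23, 0, 0, 0, 20, 100, 14.4, 34.5, 0, 0, 0, 30, 100, 19.2, 46, 0, 0, 0, 40, 100, 22.9, 54.3, 0, 0, 0, 48])

```text
clock: 1.62
position: [365.7, -285.2, 231.7]
ee_rot: [-0.583, 0.813, -0.001, 0.0]
contact_force: [0.8, 0.3, 0.3]
gripper_width: 85.2
```

play_rows(motion=[100, 10.8, 25.3, 0, 0, 0, 0, 100, 10.8, 25.3, 0, 0, 0, 0, 100, 10.8, 25.3, 0, 0, 0, 0, 100, 10.8, 25.3, 0, 0, 0, 0, 100, 10.8, 25.3, 0, 0, 0, 0])

```text
clock: 2.25
position: [474.2, -31.1, 231.6]
ee_rot: [-0.582, 0.813, -0.0, 0.0]
contact_force: [-1.2, -0.0, -0.4]
gripper_width: 85.4
```

```bash
python3 - <<'E'
from h import *
s=arm.read_state(); print(s["position"],s["ee_rot"],s["joints"],s["clock"],s["contact_force"])
# triangulate spigot tip from both pictures at z=105
print(at_z("side",(269.2,257.4),105).round(1))
im=cv2.imread("pics/top0.png"); cv2.imwrite("pics/topspig.png",cv2.resize(im[205:255,220:280],None,fx=10,fy=10,interpolation=cv2.INTER_CUBIC))
for n in("side","top"):
  print(n,proj(n,[523,125,105]),proj(n,[523,125,45]),proj(n,[473.5,-32.3,90]))
E
```

```text
[474.22673813 -31.14846814 231.6077995 ] [-5.82300143e-01  8.12973707e-01 -2.16417136e-04  4.99569524e-04] [ 2.77385312e-01  1.26909872e-01 -3.44774384e-01  7.89906562e-05
 -1.09802548e+00 -6.05107101e-01] 2.25 [-1.20253282 -0.0143955  -0.42006232]
[521.4 126.4 105. ]
side [269.01075697 256.40466078] [271.69273656 287.23075344] [363.71535832 223.96687662]
top [241.21686126 220.8310171 ] [247.01670989 228.43772511] [338.62132617 254.4303924 ]
```

View pics/topspig.png

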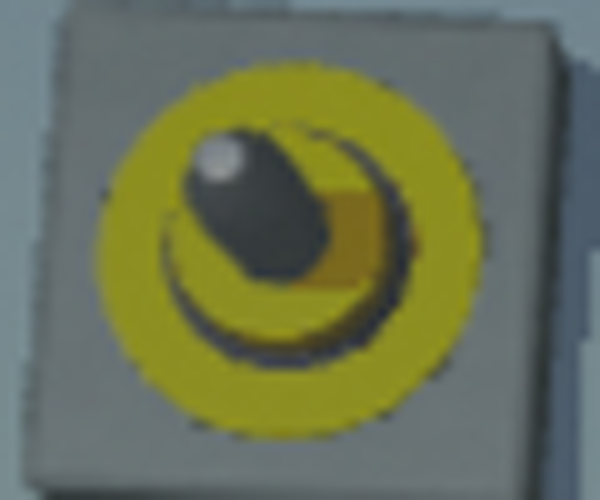

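play_rows(motion=[100, 0, -0.1, -6, 0, 0, 0, 100, 0, -0.1, -12, 0, 0, 0, 100, 0, -0.1, -16, 0, 0, 0, 100, 0, -0.1, -18.8, 0, 0, 0, 100, 0, -0.1, -18.8, 0, 0, 0])

```text
clock: 2.88
position: [471.8, -35.3, 41.7]
ee_rot: [-0.581, 0.814, 0.001, -0.002]
contact_force: [0.2, -0.7, -0.4]
gripper_width: 85.3
```

play_rows(motion=[0, 0, 0, 0, 0, 0, 0, 0, 0, 0, 0, 0, 0, 0, 0, 0, 0, 0, 0, 0, 0, 0, 0, 0, 0, 0, 0, 0, 0, 0, 0, 0, 0, 0, 0])

```text
clock: 3.5
position: [473.9, -34.8, 44.7]
ee_rot: [-0.581, 0.814, -0.0, 0.001]
contact_force: [-2.5, 0.8, 4.4]
gripper_width: 33.6
```

play_rows(motion=[0, 0, 0, 4, 0, 0, 0, 0, 0, 0, 9, 0, 0, 0, 0, 0, 0, 13, 0, 0, 0, 0, 0, 0, 13, 0, 0, 0, 0, 0, 0, 13, 0, 0, 0])

```text
clock: 4.12
position: [472.2, -35.0, 172.8]
ee_rot: [-0.581, 0.814, 0.001, -0.0]
contact_force: [-0.5, 0.8, -1.2]
gripper_width: 33.1
```

play_rows(motion=[0, 1.2, 4, 0, 0, 0, 0, 0, 2.4, 8, 0, 0, 0, 0, 0, 3.7, 12, 0, 0, 0, 0, 0, 4.9, 15.8, 0, 0, 0, 0, 0, 4.9, 15.8, 0, 0, 0, 0])

```text
clock: 4.75
position: [522.0, 124.8, 171.1]
ee_rot: [-0.582, 0.813, 0.0, -0.002]
contact_force: [0.4, -0.1, -1.3]
gripper_width: 33.6
```

play_rows(motion=[0, 0, 0, 0, 0, 0, 0, 0, 0, 0, 0, 0, 0, 0])

```text
clock: 5.0
position: [521.5, 121.9, 172.7]
ee_rot: [-0.58, 0.814, 0.0, -0.001]
contact_force: [0.7, 0.6, -0.9]
gripper_width: 33.1
```

```bash
python3 - <<'E'
from h import *
for n in("side","top"):
    im,d=arm.get_image(n); np.save(f"{n}1.npy",d); cv2.imwrite(f"pics/{n}1.png",im[:,:,::-1])
    x0,y0=(200,140) if n=="side" else (180,160)
    cv2.imwrite(f"pics/{n}1c.png",cv2.resize(im[y0:y0+170,x0:x0+160,::-1],None,fx=3.5,fy=3.5,interpolation=cv2.INTER_CUBIC))
s=arm.read_state(); print(s["position"],s["ee_rot"],s["clock"],s["contact_force"],s["gripper_width"])
E
```

```text
[521.80935345 122.10850613 173.20502746] [-5.80385950e-01  8.14341496e-01  5.05310784e-05 -2.73777258e-04] 5.1 [-0.95876676 -0.34933696 -0.45898829] 33.14792009732771
```

View pics/side1c.png

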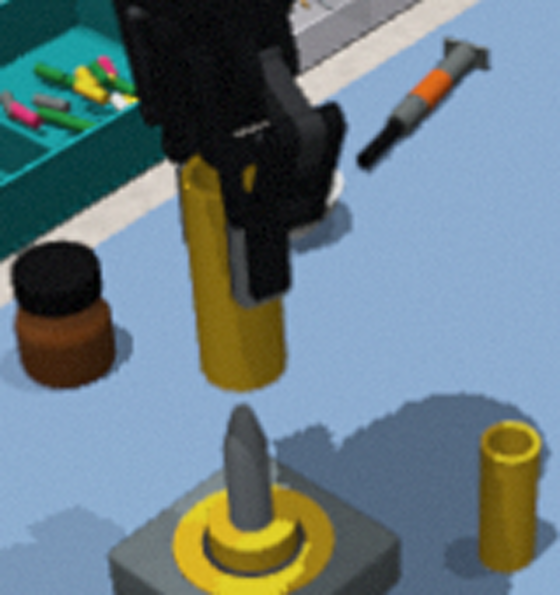

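View pics/top1c.png

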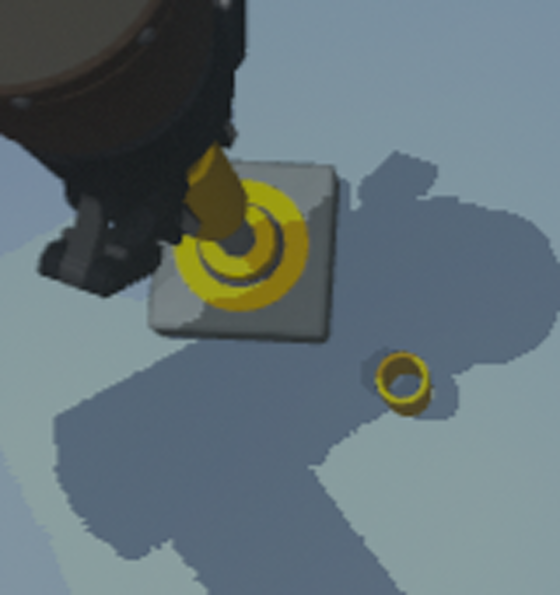

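The side crop shows the sleeve held above the spigot, bottom at crop (245,380) and spigot tip at (242,408). It may be leaning slightly, so I'll fit its axis.

```bash
cat > fit.py <<'E'
from h import *
from scipy.optimize import least_squares
def fit(imf,df,n,zlo,zhi,c0=(522,125),rad=40):
    im=cv2.cvtColor(cv2.imread(imf),cv2.COLOR_BGR2HSV); d=np.load(df)
    m=(im[...,0]>18)&(im[...,0]<32)&(im[...,1]>120)&(im[...,2]>40)
    P=cloud(n,d,m); P=P[(np.hypot(P[:,0]-c0[0],P[:,1]-c0[1])<rad)&(P[:,2]>zlo)&(P[:,2]<zhi)]
    zm=(zlo+zhi)/2
    def res(p):
        a=np.array([p[2],p[3],1]);a/=np.linalg.norm(a)
        return np.linalg.norm(np.cross(P-[p[0],p[1],zm],a),axis=1)-17
    r=least_squares(res,[*c0,0,0],loss="soft_l1"); p=r.x
    print(n,len(P),"z",np.percentile(P[:,2],[1,99]).round(1),"axis xy at z=%d"%zm,p[:2].round(2),"tilt deg x,y",np.degrees(p[2:]).round(2),"rms",np.std(res(p)).round(2),"mean pts",P.mean(0).round(1))
    return p
E
python3 - <<'E'
from fit import *
print("orig");fit("pics/side0.png","side0.npy","side",10,84,(473.5,-32.3));fit("pics/top0.png","top0.npy","top",10,84,(473.5,-32.3))
print("now");p=fit("pics/side1.png","side1.npy","side",118,210);fit("pics/top1.png","top1.npy","top",118,210)
for z in(129,): print(z,p[:2]+p[2:]*(z-164))
def spig(f,df,n):
    im=cv2.imread(f).astype(int); d=np.load(df)
    P=cloud(n,d,np.ones((480,640),bool)); P=P[(np.hypot(P[:,0]-522.5,P[:,1]-125)<16)&(P[:,2]>55)&(P[:,2]<83)]
    def res(p): return np.hypot(P[:,0]-p[0],P[:,1]-p[1])-9.5
    r=least_squares(res,[522,125],loss="soft_l1"); print("spigot",n,len(P),r.x.round(2),np.std(res(r.x)).round(2))
spig("pics/side0.png","side0.npy","side");spig("pics/top0.png","top0.npy","top")
E
```

```text
orig
side 810 z [12.  83.6] axis xy at z=47 [473.32 -32.9 ] tilt deg x,y [-1.46  0.91] rms 1.46 mean pts [468.  -23.7  52.5]
top 17 z [12.5 83.7] axis xy at z=47 [469.35 -29.35] tilt deg x,y [  6.28 -10.01] rms 1.49 mean pts [472.4 -31.4  64.9]
now
side 880 z [130.7 209.3] axis xy at z=164 [521.17 123.37] tilt deg x,y [-1.4  -0.16] rms 1.17 mean pts [515.5 134.9 166. ]
top 267 z [130.  208.7] axis xy at z=164 [522.79 123.97] tilt deg x,y [ 0.7 -0.1] rms 0.79 mean pts [514.  112.5 169.9]
129 [522.02607591 123.46723798]
spigot side 191 [523.9  124.12] 0.76
spigot top 47 [524.28 125.21] 0.28
```

The sleeve is upright and about 1–1.5 mm short of the spigot axis in x and y, with its bottom at z≈130. I'll correct that and lower it onto the tip.

play_rows(motion=[0, 0.1, 0.1, 0, 0, 0, 0, 0, 0.1, 0.1, -1, 0, 0, 0, 0, 0.1, 0.1, -2, 0, 0, 0, 0, 0.1, 0.1, -3, 0, 0, 0, 0, 0.1, 0.1, -4, 0, 0, 0])

```text
clock: 5.72
position: [523.0, 124.0, 132.3]
ee_rot: [-0.581, 0.814, 0.0, -0.0]
contact_force: [-0.4, 0.4, -1.6]
gripper_width: 33.5
```

play_rows(motion=[0, 0, 0, -0.5, 0, 0, 0, 0, 0, 0, -1, 0, 0, 0, 0, 0, 0, -1.5, 0, 0, 0, 0, 0, 0, -1.5, 0, 0, 0, 0, 0, 0, -1.5, 0, 0, 0])

```text
clock: 6.35
position: [523.4, 124.1, 118.5]
ee_rot: [-0.581, 0.814, -0.0, 0.0]
contact_force: [0.8, 0.0, -1.3]
gripper_width: 33.4
```

No contact forces, so the sleeve is over the spigot. I'll continue down towards the collar.

play_rows(motion=[0, 0, 0, -0.7, 0, 0, 0, 0, 0, 0, -1.4, 0, 0, 0, 0, 0, 0, -2, 0, 0, 0, 0, 0, 0, -2.4, 0, 0, 0, 0, 0, 0, -2.4, 0, 0, 0])

```text
clock: 6.98
position: [523.0, 123.9, 93.8]
ee_rot: [-0.581, 0.814, 0.0, -0.0]
contact_force: [-1.0, 0.1, -0.8]
gripper_width: 33.4
```

play_rows(motion=[0, 0, 0, -0.4, 0, 0, 0, 0, 0, 0, -0.8, 0, 0, 0, 0, 0, 0, -1.2, 0, 0, 0, 0, 0, 0, -1.4, 0, 0, 0, 0, 0, 0, -1.4, 0, 0, 0])

```text
clock: 7.6
position: [523.5, 124.2, 80.4]
ee_rot: [-0.581, 0.814, -0.0, 0.0]
contact_force: [-0.9, 0.9, 4.4]
gripper_width: 33.5
```

Contact with the collar: 4.4 N up at TCP z=80. Next, small steps to the stop.

play_rows(motion=[0, 0, 0, -0.2, 0, 0, 0, 0, 0, 0, -0.4, 0, 0, 0, 0, 0, 0, -0.4, 0, 0, 0])

```text
clock: 7.98
position: [523.5, 124.2, 76.6]
ee_rot: [-0.581, 0.814, -0.0, 0.0]
contact_force: [-1.3, 1.7, 6.6]
gripper_width: 33.0
```

play_rows(motion=[0, 0, 0, -0.1, 0, 0, 0, 0, 0, 0, -0.2, 0, 0, 0, 0, 0, 0, -0.2, 0, 0, 0])

```text
clock: 8.35
position: [523.7, 124.3, 76.5]
ee_rot: [-0.581, 0.814, -0.0, 0.001]
contact_force: [-5.1, -0.2, 17.2]
gripper_width: 33.3
```

play_rows(motion=[0, 0, 0, -0.1, 0, 0, 0, 0, 0, 0, -0.1, 0, 0, 0])

```text
clock: 8.6
position: [523.7, 124.3, 76.4]
ee_rot: [-0.581, 0.814, -0.001, 0.001]
contact_force: [-7.1, 0.7, 21.4]
gripper_width: 33.4
```

```bash
python3 - <<'E'
from fit import *
for n in("side","top"):
    im,d=arm.get_image(n); np.save(f"{n}2.npy",d); cv2.imwrite(f"pics/{n}2.png",im[:,:,::-1])
    x0,y0=(200,140) if n=="side" else (180,160)
    cv2.imwrite(f"pics/{n}2c.png",cv2.resize(im[y0:y0+170,x0:x0+160,::-1],None,fx=3.5,fy=3.5,interpolation=cv2.INTER_CUBIC))
    fit(f"pics/{n}2.png",f"{n}2.npy",n,40,130)
s=arm.read_state(); print(s["position"],s["contact_force"])
E
```

```text
side 730 z [ 40.2 121.7] axis xy at z=85 [523.3  125.11] tilt deg x,y [-1.86 -0.13] rms 1.4 mean pts [519.8 136.4  79.3]
top 171 z [ 41.5 123.8] axis xy at z=85 [524.84 126.39] tilt deg x,y [0.34 0.01] rms 1.97 mean pts [515.3 114.1  80.9]
[523.70248238 124.30940974  76.37964795] [-7.37634287  0.67155242 23.3608003 ]
```

View pics/side2c.png

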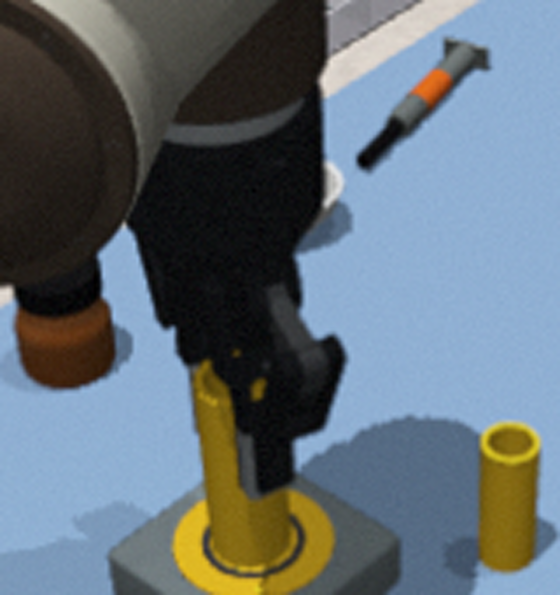

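The side crop shows the sleeve down with the collar in its ring, flush with the dock at (250,540). The sleeve top is at z≈122, which is home, and the force climbs against a hard stop. I'll ease off, release and retreat.

play_rows(motion=[0, 0, 0, 0.2, 0, 0, 0, 100, 0, 0, 0.2, 0, 0, 0, 100, 0, 0, 0.2, 0, 0, 0, 100, 0, 0, 0.2, 0, 0, 0, 100, 0, 0, 0.2, 0, 0, 0])

```text
clock: 9.32
position: [523.0, 123.9, 74.8]
ee_rot: [-0.581, 0.814, 0.0, -0.0]
contact_force: [0.8, 0.0, 0.6]
gripper_width: 85.6
```

play_rows(motion=[100, 0, 0, 0, 0, 0, 0, 100, 0, 0, 3, 0, 0, 0, 100, 0, 0, 8, 0, 0, 0, 100, 0, 0, 14, 0, 0, 0, 100, 0, 0, 18, 0, 0, 0])

```text
clock: 9.95
position: [523.7, 124.2, 258.5]
ee_rot: [-0.581, 0.814, -0.0, 0.002]
contact_force: [1.1, 0.3, -0.9]
gripper_width: 85.2
```

play_rows(motion=[100, -6, -6, 2, 0, 0, 0, 100, -6, -12, 2, 0, 0, 0, 100, -6, -18, 2, 0, 0, 0, 100, -6, -18, 2, 0, 0, 0])

```text
clock: 10.45
position: [462.3, -58.5, 275.7]
ee_rot: [-0.579, 0.815, -0.0, 0.0]
contact_force: [0.0, 0.3, -0.9]
gripper_width: 85.3
```

```bash
python3 - <<'E'
from fit import *
for n in("side","top"):
    im,d=arm.get_image(n); np.save(f"{n}3.npy",d); cv2.imwrite(f"pics/{n}3.png",im[:,:,::-1])
    fit(f"pics/{n}3.png",f"{n}3.npy",n,40,130)
    P=cloud(n,d,np.ones((480,640),bool))
    q=P[(np.hypot(P[:,0]-523.5,P[:,1]-125)<22)&(P[:,2]>100)&(P[:,2]<140)]; t=q[q[:,2]>np.percentile(q[:,2],95)-4]; print("top rim",((t.max(0)+t.min(0))/2).round(1),np.median(t[:,2]).round(1))
E
```

```text
side 1244 z [ 41.1 121.9] axis xy at z=85 [523.3  125.69] tilt deg x,y [-1.34  0.93] rms 1.6 mean pts [517.3 132.1  89. ]
top rim [522.3 126.6 120.1] 120.4Traceback (most recent call last):
  File "<stdin>", line 4, in <module>
  File "fit.py", line 12, in fit
    print(n,len(P),"z",np.percentile(P[:,2],[1,99]).round(1),"axis xy at z=%d"%zm,p[:2].round(2),"tilt deg x,y",np.degrees(p[2:]).round(2),"rms",np.std(res(p)).round(2),"mean pts",P.mean(0).round(1))
                       ~~~~~~~~~~~~~^^^^^^^^^^^^^^^
    return _quantile_unchecked(
        a, q, axis, out, overwrite_input, method, keepdims, weights)
    return _ureduce(a,
                    func=_quantile_ureduce_func,
    ...<5 lines>...
                    overwrite_input=overwrite_input,
                    method=method)
    r = func(a, **kwargs)
    result = _quantile(arr,
                       quantiles=q,
    ...<2 lines>...
                       out=out,
                       weights=wgt)
    slices_having_nans = np.isnan(arr[-1, ...])
                                  ~~~^^^^^^^^^
IndexError: index -1 is out of bounds for axis 0 with size 0
```

View pics/side3.png

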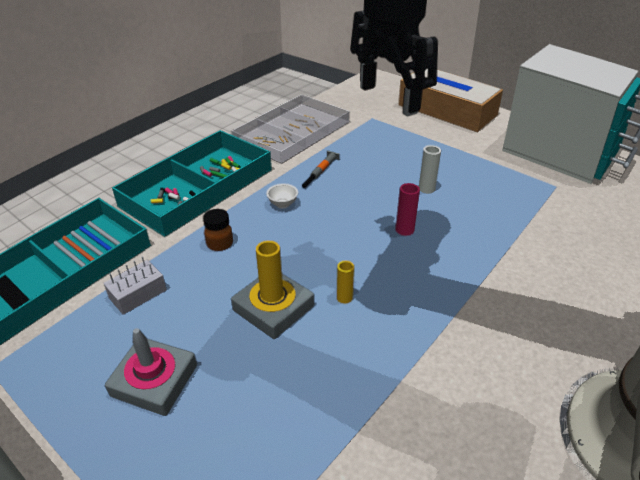

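The side view shows the yellow sleeve upright on its dock at (270,272). The pink sleeve (407,209), the white (430,168) and the small tube (345,282) are unmoved. The rim is 32.1 mm above its starting height by the same measure, so the sleeve is home.

```bash
python3 -c "
from bench import arm
print(arm.job_done())"
```

```text
the job is handed in; nothing more can be done
None
```

The large yellow sleeve is on the yellow-collared spigot with the collar pressed down to its stop. I released it, moved the arm clear and handed the job in at about 10.5 s; no verdict is reported.

**Last side-camera checks:**
- **Height:** the sleeve's rim rose 32.1 mm from its starting height, against 32 mm for fully home.
- **Position and tilt:** the axis fits at (523.3, 125.7), within about 2 mm of the spigot. The tilt is under 2°, about the same as the fit gave for the sleeve standing on the table.
- **Force:** it rose to about 23 N at the stop, and the wrist force read about zero after release.
- **Other parts:** the pink and white sleeves and the small yellow tube appear in the side picture at the same pixels as at the start.

**Failed check:** the final top-camera check found no sleeve points, probably because the arm was blocking its view, so the last confirmation comes from the side camera alone. The two cameras disagreed by about 1–2 mm throughout, within the stated calibration accuracy.

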